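# Close the split cover of a vial incubator and hold it on its seal

## Robot

A 6-joint arm with a two-finger parallel gripper is mounted at the origin on a cart in front of the work surface, level with it; the furniture and walls round the work are solid. World frame = base frame: x ahead of the robot, y to its left, z up, the work surface at z = 0. Lengths are in m, angles in rad, forces in N, time in s.
With the tool pointing down it reaches from about 0.325 to 0.925 m from the base axis. Payload 3.1 kg.
Tool frame: the origin (TCP) lies on the centre line of the jaws, within the pads' length; the fingertips stand 19 mm ahead of it and the grasp point (between the pads) is the TCP (tcp_to_tips is the distance from the TCP to the fingertips, in m); z points along the fingers, y is the line along which they close (so a half turn about z gives the same grasp; the last joint's range is limited). The gripper opens to 85 mm and grips with 20 to 120 N. Pads are 22 mm wide; open, the fingers measure 114 mm over their backs; the gripper's body (76 mm by 85 mm) begins 54 mm behind the grasp point. The pads swing forward as they close: fully open they stand 13 mm farther back than shut.
Start: joints at [1.107, 0.217, 1.613, -0, 1.311, -0.112], TCP at [0.215, 0.587, 0.25] pointing down, gripper open.
Joint ranges: [-2.75, 2.75], [-0.78, 2.1], [0.31, 2.55], [-1.13, 4.27], [0.13, 2.63], [-2.58, 2.58]. Speed limits (rad/s): [2.79, 2.79, 3.14, 3.14, 3.14, 3.14].

## Interface

Orientations are given as a 3x3 rotation matrix whose columns are the frame's x, y, z axes.
In Python, from bench import get_obs, camera, camera_params, finish_job, tcp_to_tips gives the robot as it stands.
- The arm moves only by the tool arm_command, never from a script. Its argument "targets" is a list of rows, each an object of numbers: "dx", "dy", "dz": the shift along the tool's x, y, z each as a share of 20 mm, from -1 to 1; "turn": the turn about the tool's z as a share of 180 degrees, from -1 to 1; "claw": the gripper command: -1 is fully open, 1 is shut, values between are in proportion. A call has 1 to 12 rows; each row shifts and turns the commanded pose from where the row before left it, along the tool's axes as they then stand; what a row does not reach is not made up. A row lasts 1/8 s, in which the tool goes at most 62.5 mm and 10.7 degrees, less where a joint would pass 70% of its speed; a pose out of reach is approached as far as the arm can. A call with a number of a shift or a turn outside -1 to 1 is refused whole. A call with a gripper value outside its range is refused whole. The fingers move at their own pace and stop on an object; "force" is the grip in N (left out, the last holds). Time passes only in rows, so rows that do not move let the fingers close. It gives the time, the measured TCP pose, the force, the opening and the grip force at its end, in the units of the state.
- get_obs(): the state, without advancing time (a new reading comes with each control period).
- camera(name): name is "side" or "top" or "wrist"; returns the picture (420x560x3 uint8, red, green, blue); there is no depth.
- camera_params(name): a dict with "mtx" (3x3 intrinsics, pixels), "rvec" (rotation vector, rad) and "tvec" (3), from world to camera coordinates, as OpenCV has them. Camera axes: x right, y down, z forward; pixel columns grow to the right and rows downward; lengths in m; the calibration is good to about 2 mm. A picture is of the moment at which its call begins: read the wrist's pose just before it. camera_params takes no time and is no camera call; for the wrist camera it gives the pose at the moment of the call.
- finish_job(): hands the job in; it is judged then, once.
The state is a dict: "time_s": time; "q": joint angles; "joint_vel": joint speeds; "joint_efforts": joint torques, N m; "eef_pos": TCP position; "orientation": TCP orientation; "contact_force": force on the tool from outside, world axes, zero at the start; "moment": the same for the moment, N m; "opening": finger opening in m; "gripper_force": force on a finger pad.
Only numpy, scipy, OpenCV 4.12 (cv2) and the standard library are available. Lean on these libraries where they do the work, as an engineer would, in place of code of your own. Each camera call takes 0.05 s, during which the arm holds its last target. There are 200 camera calls.

## Task

Get the front half of the vial incubator closed: fold the basket's blue-sleeved handle down until it rests in its catch, then take the loose front cover by its black grip and tuck its rear edge under the lap of the closed rear cover, without lifting the rear cover because that half is still incubating. Let the front edge down behind the front rim and press the cover flat onto its red seal. Finish while holding it pressed down like that, so that I can turn the thumb clips, and leave the things standing around it where they are.

Things in the scene. Friction and masses are not known exactly. Their poses are not given: they have to be found in the camera images.
- incubator: White bench incubator, fixed; box of x -150 to 142, y -112 to 112 mm, 90 mm high. Origin: on its underside; x points from its control panel to its rear hinge, y to its left, z up. Its flat top (z = 90 mm) is the ledge that carries the front cover. Two black thumb clips on the deck (x = -139, y = +-60 mm) rise 10 mm above it. Open front well: x -107 to -34, y -80 to 80 mm, holding a basket of vials (tops at z = 75).
- seat (a point): Centre of the front cover's seat, on the ledge (incubator x = -62, y = 0, z = 90 mm); axes as the incubator's. The seat is 126 mm long (x) and 184 mm wide (y): it ends in front at the inner face of a 4 mm thick steel rim, at the sides at like rims (as far back as the lap), and at the rear, under the lap, at a rubber stop. Rims and stop stand 6 mm above the ledge.
- bail (a joint): Angle of the basket's U-shaped wire handle. It turns about a line parallel to the incubator's x axis through incubator x = -70.5, y = 0, z = 78 mm; the bar is 56 mm from that line. 0 = folded down to the incubator's left, bar in its catch at y = +56, z = 78 mm (just below the ledge); pi/2 = straight up. It stays where it is left (1 N at the bar moves it). Standing up it blocks the cover.
- bail_bar (a point): Centre of the blue sleeve (10 mm thick, 42 mm long) on the bar of the basket's handle; its x axis runs along the sleeve, parallel to the incubator's x axis.
- rear_cover (a joint): Angle of the rear cover: aluminium sheet 196 mm wide with a black grip of its own (leave it alone; it rises to 40 mm above the ledge), hinged at the rear (incubator x = 124, z = 100 mm), kept shut by its own weight only (0.4 kg). 0 = shut, positive = lifted; 0.05 rad raises its lap by 7 mm.
- lap_edge (a point): Middle of the front edge of the rear cover (the lap), which overhangs the rear end of the seat by 24 mm. The gap between ledge and lap is 10 mm high; the front 9 mm of the lap flare upwards, to a mouth of about 15 mm at this edge. A cover 5 mm thick slides in level or tilted rear edge down by up to about 0.15 rad.
- seal (a joint): How far the springy red bulb seal, which runs across the front ledge 12 mm behind the front rim, is pressed down, in m: 0 = free, 3 mm above the ledge; 0.003 = flush. Stiffness 1200 N/m. Under its own weight the cover stays 1 to 2 mm proud at the front; a push of 5 N straight down on its grip makes it flat, 10 N is ample.
- front_cover: Loose front cover: flat aluminium plate 120 (x) x 176 (y) x 5 mm, about 0.28 kg, lying flat on the worktop, grip up. Origin: centre of the plate's underside; x points to its rear edge (the one that goes under the lap), z up.
- cover_grip (a point): Centre of the front cover's black moulded grip, 12 mm in front of the plate's middle and 23 mm above the plate's underside; axes as the cover's. The grip is 16 mm thick (x), 90 mm long (y) and rises 36 mm above the plate's top; a foot 28 mm wide and 4 mm high runs round it.
- cover_rear (a point): Middle of the rear edge of the front cover, at its underside; axes as the cover's.
- cover_front (a point): Middle of the front edge of the front cover, at its underside; axes as the cover's.
- tank_corner (a point): Top of the near left corner of the clear, open tank of the fixed water bath that stands beyond the work; from here its walls, 188 mm high, run about 330 mm to the right and 450 mm away from the robot. Carry the cover round or over it.
- beaker: Bystander: small clear beaker, 48 mm across, 57 mm high; origin at the centre of its underside.
- timer: Bystander: white lab timer, 33 x 52 x 47 mm, standing; origin at the centre of its underside.
- culture_dish: Bystander: closed culture dish, 60 mm across, 15 mm high; origin at the centre of its underside.
- marker: Bystander: marker pen with a blue cap, 134 mm long, lying; origin at the centre of its underside.

How it is judged:
On the way, in this order (a step that is already met when the one before it is completed fails the run):
1. the basket's handle lies folded down in its catch (value of joint bail below 0.08 rad), for 0.2 s.
2. the front cover's rear edge is tucked under the lap of the rear cover, at least 10 mm deep (x of cover_rear in the frame of incubator between -0.012 and 0.006 m and z of cover_rear in the frame of incubator between 0.085 and 0.096 m), for 0.1 s.
At the end, for the whole second after the job is handed in: Handle in its catch (within 0.08 rad), rear cover shut (0.02 rad), front cover still and level (0.025 rad) in its seat, rear edge 10 mm or more under the lap, front edge down within 1.5 mm, fingers on it (over 2 N), seal pressed 1.7 mm or more and over 5 N between cover and incubator (all of step 2 and z of cover_front in the frame of incubator below 0.0915 m and x of cover_front in the frame of incubator above -0.128 m and angle between front_cover's own z axis and vertical below 0.025 rad and y of cover_rear in the frame of incubator between -0.008 and 0.008 m and value of joint seal above 0.0017 m and value of joint bail below 0.08 rad and value of joint rear_cover below 0.02 rad and contact force between the fingers and front_cover above 2 N and contact force between front_cover and incubator above 5 N and linear speed of front_cover below 0.02 m/s); the arm keeps its last pose, push and grip.
It fails at once if the rear cover is lifted by more than 0.05 rad (7 mm at its lap) (value of joint rear_cover above 0.05 rad).
It fails at once if the beaker is pushed more than 20 mm from its place (distance of beaker from where it was at the start of the episode above 0.02 m).
It fails at once if the timer is pushed more than 20 mm from its place (distance of timer from where it was at the start of the episode above 0.02 m).
It fails at once if the culture dish is pushed more than 20 mm from its place (distance of culture_dish from where it was at the start of the episode above 0.02 m).
It fails at once if the marker is pushed more than 20 mm from its place (distance of marker from where it was at the start of the episode above 0.02 m).
It also fails if it takes over 67 s, if anything falls off the work surface, if the arm or the gripper's body presses on something with over 40 N, if the wrist force passes 120 N, or if a joint passes its speed limit or range.

## Working session

There is one attempt and no reset: what is moved stays moved. The work goes in short steps, Python scripts to look and compute and a tool call to move; the robot and the scene stay as the last step left them, time stands still between calls to the robot, and variables do not carry over. Pictures are saved under pics/ and viewed, at most 10 in all, crops included, and the job is handed in when it is done.

Besides the shell and the picture viewer there is one more tool, called as name(argument=value, ...) on one line, values as JSON. arm_command: Moves the arm, as the interface text tells. Shift numbers are shares of 20 mm and turn numbers shares of 180 degrees, none past 1 either way. Its arguments: {"type":"object","properties":{"targets":{"type":"array"},"force":{"type":"number"}},"required":["targets"]}

```bash
mkdir -p pics
python3 - <<'E'
from bench import *
import cv2,numpy as np
o=get_obs();print({k:np.round(v,3).tolist() for k,v in o.items()},tcp_to_tips)
for n in["side","top"]:
    p=camera_params(n);R=cv2.Rodrigues(np.array(p["rvec"]))[0];print(n,np.round(p["mtx"],1).tolist(),np.round(-R.T@np.array(p["tvec"]).ravel(),3),np.round(R,2).tolist())
    cv2.imwrite(f"pics/{n}0.png",cv2.cvtColor(camera(n),cv2.COLOR_RGB2BGR))
E
```

```text
{'time_s': 0.0, 'q': [1.107, 0.218, 1.615, 0.0, 1.311, -0.112], 'joint_vel': [0.001, -0.0, -0.001, 0.001, -0.001, -0.001], 'joint_efforts': [-0.001, -39.685, -30.385, -0.0, 0.01, 0.0], 'eef_pos': [0.215, 0.586, 0.249], 'orientation': [[-0.939, 0.345, -0.001], [0.345, 0.939, -0.002], [0.0, -0.002, -1.0]], 'contact_force': [-0.701, 0.272, -0.104], 'moment': [-0.045, -0.043, -0.008], 'gripper_force': 0.0, 'opening': 0.085} 0.019
side [[442.6, 0.0, 277.7], [0.0, 442.6, 206.4], [0.0, 0.0, 1.0]] [ 0.569 -1.216  0.753] [[1.0, -0.01, -0.02], [-0.03, -0.48, -0.88], [0.0, 0.88, -0.48]]
top [[432.5, 0.0, 276.6], [0.0, 432.5, 215.7], [0.0, 0.0, 1.0]] [ 0.296 -0.096  1.485] [[-0.04, -1.0, 0.0], [-0.98, 0.04, -0.21], [0.2, -0.01, -0.98]]
```

View pics/top0.png

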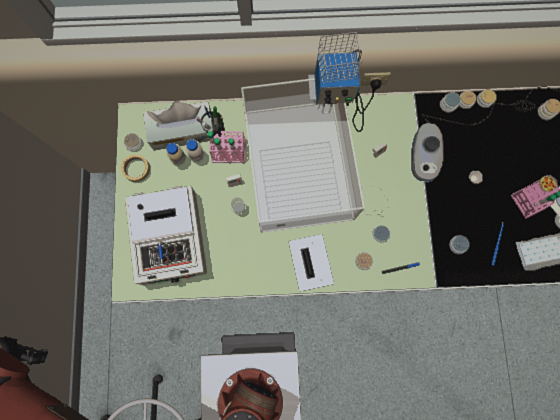

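View pics/side0.png

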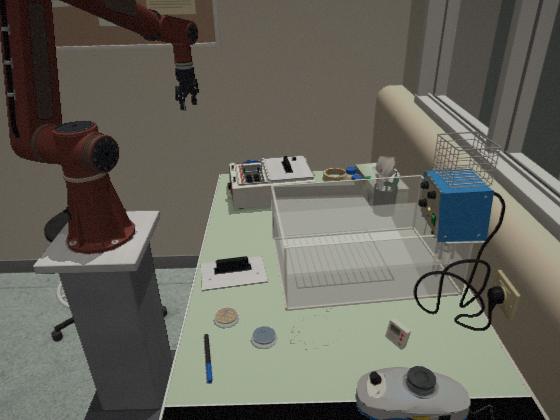

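The top view shows the incubator at about (165,235) and the cover at (310,262) with its black grip. The tank's near left corner is at about (262,228) and a beaker stands at (238,206). The handle (blue) is at about (160,255). Next I zoom in on the incubator and the cover.

```bash
cat > h.py <<'E'
from bench import *
import cv2,numpy as np
def proj(n,P,p=None):
    p=p or camera_params(n)
    return cv2.projectPoints(np.array(P,float).reshape(-1,3),np.array(p["rvec"],float),np.array(p["tvec"],float),np.array(p["mtx"],float),None)[0].reshape(-1,2)
def ray(n,uv,z,p=None):
    p=p or camera_params(n)
    R=cv2.Rodrigues(np.array(p["rvec"],float))[0];c=-R.T@np.array(p["tvec"],float).ravel()
    uv=np.array(uv,float).reshape(-1,2);d=(R.T@np.linalg.inv(np.array(p["mtx"]))@np.c_[uv,np.ones(len(uv))].T).T
    return c+d*((z-c[2])/d[:,2])[:,None]
def img(n): return cv2.cvtColor(camera(n),cv2.COLOR_RGB2BGR)
E
python3 - <<'E'
import cv2,numpy as np
t=cv2.imread("pics/top0.png")
a=cv2.resize(t[180:295,115:215],None,fx=4,fy=4,interpolation=cv2.INTER_CUBIC)
b=cv2.resize(t[180:295,285:385],None,fx=4,fy=4,interpolation=cv2.INTER_CUBIC)
cv2.imwrite("pics/z0.png",np.hstack([a,b]))
from h import *
print(ray("top",[[134,281],[203,274],[127,194],[190,187]],.09).round(3).tolist())
print(ray("top",[[290,240],[325,235],[298,291],[333,285]],.005).round(3).tolist())
print(ray("top",[[262,228]],.188).round(3).tolist(), ray("top",[[238,212]],0).round(3).tolist())
E
```

```text
[[0.394, 0.355, 0.09], [0.407, 0.135, 0.09], [0.683, 0.385, 0.09], [0.698, 0.176, 0.09]]
[[0.518, -0.153, 0.005], [0.531, -0.274, 0.005], [0.344, -0.171, 0.005], [0.359, -0.29, 0.005]]
[[0.531, -0.062, 0.188]] [[0.626, 0.025, 0.0]]
```

View pics/z0.png

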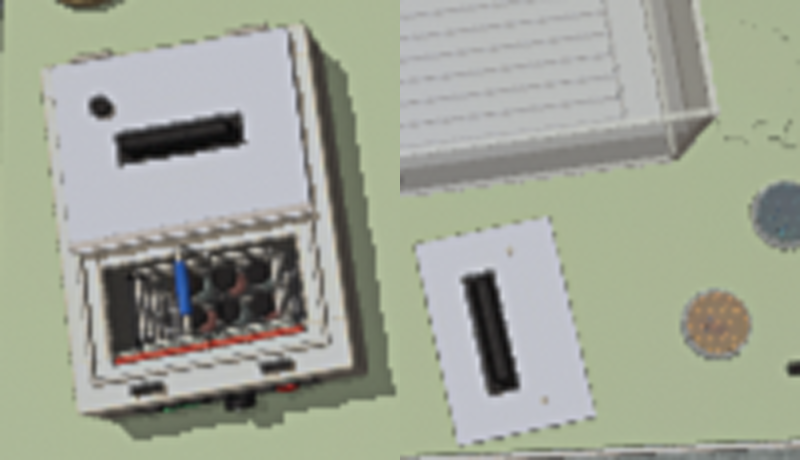

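Zoomed views: on the incubator, the red seal runs from (115,360) to (303,328) and the blue sleeve lies around (182,287). On the cover, the grip is offset to the left, so the cover's front faces world +y and its rear faces world -y. Now I measure with masks.

Run:
```python
from h import *
from scipy.optimize import least_squares
T=cv2.imread("pics/top0.png");S=cv2.imread("pics/side0.png")
def mask(I,f,box):
    h=cv2.cvtColor(I,cv2.COLOR_BGR2HSV).astype(int);m=f(*np.moveaxis(h,2,0));k=np.zeros(m.shape,bool);u0,v0,u1,v1=box;k[v0:v1,u0:u1]=1
    return m&k
pts=lambda m:np.argwhere(m)[:,::-1].astype(np.float32)
red=lambda h,s,v:((h<8)|(h>172))&(s>130)&(v>90)
blue=lambda h,s,v:(h>100)&(h<130)&(s>130)&(v>80)
r=pts(mask(T,red,(135,235,200,275)));w=ray("top",r,.093)[:,:2]
rc=cv2.minAreaRect(w.astype(np.float32));print("seal",len(r),rc)
b=pts(mask(T,blue,(140,225,190,275)));bs=pts(mask(S,blue,(225,150,300,200)))
print("blue",len(b),b.mean(0),np.c_[b.min(0),b.max(0)],len(bs),len(bs) and (bs.mean(0),bs.min(0),bs.max(0)))
if len(bs):
    f=lambda P:np.r_[proj("top",P)[0]-b.mean(0),proj("side",P)[0]-bs.mean(0)]
    q=least_squares(f,[.48,.26,.13]);print("bar",q.x,q.fun)
# cover plate
h=lambda h,s,v:(s<45)&(v>150)
m=mask(T,h,(285,230,340,296)).astype(np.uint8);m=cv2.morphologyEx(m,cv2.MORPH_CLOSE,np.ones((13,13)))
n,l,st,_=cv2.connectedComponentsWithStats(m);k=1+st[1:,4].argmax();c=pts(l==k)
print("cover",cv2.minAreaRect(ray("top",c,.005)[:,:2].astype(np.float32)),st[k])
g=pts(mask(T,lambda h,s,v:(v<60),(297,242,322,285)))
print("grip(z.041)",cv2.minAreaRect(ray("top",g,.041)[:,:2].astype(np.float32)))
```

```text
seal 66 ((0.43873846530914307, 0.24928057193756104), (0.004496156238019466, 0.14846797287464142), 7.665207862854004)
blue 35 [160.25714 251.77142] [[159. 162.]
 [246. 258.]] 20 (array([251.45, 160.55], dtype=float32), array([246., 160.], dtype=float32), array([256., 161.], dtype=float32))
bar [0.47898834 0.26064405 0.13416768] [-0.01677003 -0.09704562 -0.10983703  0.02658819]
cover ((0.4331801235675812, -0.2189708650112152), (0.20399866998195648, 0.18475207686424255), 0.031462110579013824) [ 285  234   55   62 2258]
grip(z.041) ((0.4335547387599945, -0.2052738070487976), (0.09509146213531494, 0.022202860563993454), 9.414490699768066)
```

arm_command(targets=[{"dx":0,"dy":0,"dz":0,"turn":-0.0515,"claw":1},{"dx":0,"dy":0,"dz":0,"turn":-0.0515,"claw":1},{"dx":0,"dy":0,"dz":0,"turn":-0.0515,"claw":1},{"dx":-0.55,"dy":-1,"dz":0,"turn":0,"claw":1},{"dx":-0.55,"dy":-1,"dz":0,"turn":0,"claw":1},{"dx":-0.55,"dy":-1,"dz":0,"turn":0,"claw":1},{"dx":-0.55,"dy":-1,"dz":0,"turn":0,"claw":1},{"dx":-0.55,"dy":-1,"dz":0,"turn":0,"claw":1},{"dx":-0.55,"dy":-1,"dz":0,"turn":0,"claw":1},{"dx":-0.55,"dy":-1,"dz":0,"turn":0,"claw":1},{"dx":-0.55,"dy":-1,"dz":0,"turn":0,"claw":1},{"dx":-0.55,"dy":-1,"dz":0,"turn":0,"claw":1}])

```text
time_s: 1.6
eef_pos: [0.3384, 0.4199, 0.2504]
orientation: [[-0.991, -0.132, 0.0], [-0.132, 0.991, 0.0], [-0.0, 0.0, -1.0]]
contact_force: [-0.6, 0.2, 0.0]
opening: 0.0002
gripper_force: 0.0
```

arm_command(targets=[{"dx":-0.55,"dy":-1,"dz":0,"turn":0,"claw":1},{"dx":-0.55,"dy":-1,"dz":0,"turn":0,"claw":1},{"dx":-0.55,"dy":-1,"dz":0,"turn":0,"claw":1},{"dx":-0.55,"dy":-1,"dz":0,"turn":0,"claw":1},{"dx":-0.55,"dy":-1,"dz":0,"turn":0,"claw":1},{"dx":-0.55,"dy":-1,"dz":0,"turn":0,"claw":1},{"dx":-0.55,"dy":-1,"dz":0,"turn":0,"claw":1},{"dx":-0.55,"dy":-1,"dz":0,"turn":0,"claw":1},{"dx":-0.55,"dy":-1,"dz":0,"turn":0,"claw":1},{"dx":-0.55,"dy":-1,"dz":0,"turn":0,"claw":1},{"dx":-0.55,"dy":-1,"dz":0,"turn":0,"claw":1}])

```text
time_s: 2.98
eef_pos: [0.4871, 0.2178, 0.2504]
orientation: [[-0.991, -0.132, 0.0], [-0.132, 0.991, 0.0], [-0.0, 0.0, -1.0]]
contact_force: [-0.8, 0.5, 0.4]
opening: 0.0001
gripper_force: 0.0
```

Run:
```python
from h import *
o=get_obs();print(o["time_s"],np.round(o["eef_pos"],4),np.round(o["orientation"],3).tolist())
p=camera_params("wrist");np.save("w1.npy",p,allow_pickle=True)
cv2.imwrite("pics/w1.png",img("wrist"))
```

```text
2.975 [0.4871 0.2178 0.2504] [[-0.991, -0.132, 0.0], [-0.132, 0.991, 0.0], [-0.0, 0.0, -1.0]]
```

View pics/w1.png

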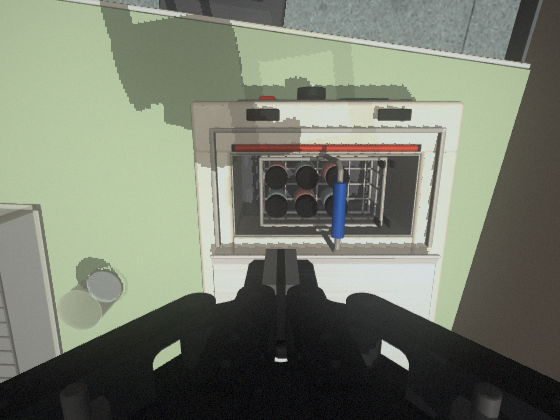

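The wrist view shows the seal ends at (232,148) and (420,148), clip centres at (263,114) and (394,114), the blue sleeve from (340,182) to (338,237), and the lap edge near row 254.

Run:
```python
from h import *
p=np.load("w1.npy",allow_pickle=True).item()
I=cv2.imread("pics/w1.png");h=cv2.cvtColor(I,cv2.COLOR_BGR2HSV).astype(int);H,S,V=np.moveaxis(h,2,0)
m=((H<8)|(H>172))&(S>130)&(V>90);m[:135]=0;m[162:]=0
r=np.argwhere(m)[:,::-1].astype(np.float32);w=ray("w",r,.093,p)
rc=cv2.minAreaRect(w[:,:2].astype(np.float32));print("seal",rc)
m=(V<45);m[:104]=0;m[122:]=0;n,l,st,c=cv2.connectedComponentsWithStats(m.astype(np.uint8))
cl=[c[i] for i in range(1,n) if st[i,4]>150];print(cl)
w=ray("w",cl,.1,p)[:,:2];print("clips",w);d=w[1]-w[0];d/=np.linalg.norm(d);print("dist",np.linalg.norm(w[1]-w[0]),"yaw",np.degrees(np.arctan2(-d[0],d[1])))
ex=np.array([d[1],-d[0]]);print("origin from clips",w.mean(0)+.139*ex,"from seal",np.array(rc[0])+.113*ex)
m=(H>100)&(H<130)&(S>130)&(V>60);m[:170]=0;m[245:]=0;m[:,:320]=0;m[:,360:]=0
b=np.argwhere(m)[:,::-1].mean(0);print(b)
for z in(.13,.134):
  O=w.mean(0)+.139*ex;q=ray("w",[b],z,p)[0,:2]-O;print("bar",z,q@ex,q@d)
for uv,z in([[325,251],.105],[[213,130],.096],[[443,130],.096]):
  q=ray("w",[uv],z,p)[0,:2]-O;print(uv,q@ex,q@d)
```

```text
seal ((0.43947678804397583, 0.2495764195919037), (0.004078803118318319, 0.150727778673172), 7.6847124099731445)
[]
clips []Traceback (most recent call last):
  File "<stdin>", line 9, in <module>
IndexError: index 1 is out of bounds for axis 0 with size 0
```

arm_command(targets=[{"dx":0,"dy":0,"dz":1},{"dx":0,"dy":0,"dz":1},{"dx":0,"dy":0,"dz":1},{"dx":0,"dy":0,"dz":1},{"dx":0,"dy":0,"dz":1},{"dx":0,"dy":0,"dz":0.8},{"dx":0,"dy":0.6,"dz":0},{"dx":0,"dy":0.6,"dz":0.1},{"dx":0,"dy":0.5,"dz":0.1},{"dx":0,"dy":0.5,"dz":0.15},{"dx":0,"dy":0.4,"dz":0.2},{"dx":0,"dy":0.4,"dz":0.2}])

```text
$.targets[0]: bad value
```

arm_command(targets=[{"dx":0,"dy":-0.3,"dz":-0.5},{"dx":0,"dy":0,"dz":-1},{"dx":0,"dy":0.8,"dz":-0.2},{"dx":0,"dy":0.8,"dz":0},{"dx":0,"dy":0,"dz":0.6},{"dx":0,"dy":0,"dz":0.5},{"dx":0,"dy":0,"dz":0.5}])

```text
$.targets[0]: bad value
```

arm_command(targets=[{"dx":0,"dy":0,"dz":1,"turn":0,"claw":1},{"dx":0,"dy":0,"dz":1,"turn":0,"claw":1},{"dx":0,"dy":0,"dz":1,"turn":0,"claw":1},{"dx":0,"dy":0,"dz":1,"turn":0,"claw":1},{"dx":0,"dy":0,"dz":1,"turn":0,"claw":1},{"dx":0,"dy":0,"dz":0.8,"turn":0,"claw":1},{"dx":0,"dy":0.6,"dz":0,"turn":0,"claw":1},{"dx":0,"dy":0.6,"dz":0.1,"turn":0,"claw":1},{"dx":0,"dy":0.5,"dz":0.1,"turn":0,"claw":1},{"dx":0,"dy":0.5,"dz":0.15,"turn":0,"claw":1},{"dx":0,"dy":0.4,"dz":0.2,"turn":0,"claw":1},{"dx":0,"dy":0.4,"dz":0.2,"turn":0,"claw":1}])

```text
time_s: 4.53
eef_pos: [0.4784, 0.2792, 0.1187]
orientation: [[-0.991, -0.134, -0.0], [-0.134, 0.991, -0.001], [0.001, -0.001, -1.0]]
contact_force: [0.9, -1.7, -1.0]
opening: -0.0002
gripper_force: 1.4
```

arm_command(targets=[{"dx":0,"dy":-0.3,"dz":-0.5,"turn":0,"claw":1},{"dx":0,"dy":0,"dz":-1,"turn":0,"claw":1},{"dx":0,"dy":0.8,"dz":-0.2,"turn":0,"claw":1},{"dx":0,"dy":0.8,"dz":0,"turn":0,"claw":1},{"dx":0,"dy":0,"dz":0.6,"turn":0,"claw":1},{"dx":0,"dy":0,"dz":0.5,"turn":0,"claw":1},{"dx":0,"dy":0,"dz":0.5,"turn":0,"claw":1}])

```text
time_s: 5.4
eef_pos: [0.4754, 0.3074, 0.1217]
orientation: [[-0.991, -0.133, 0.001], [-0.133, 0.991, 0.004], [-0.002, 0.004, -1.0]]
contact_force: [1.3, -0.6, 1.0]
opening: -0.0001
gripper_force: 0.5
```

arm_command(targets=[{"dx":0,"dy":0,"dz":0.4,"turn":0,"claw":1},{"dx":0,"dy":0,"dz":0.3,"turn":0,"claw":1},{"dx":0,"dy":0,"dz":0.2,"turn":0,"claw":1},{"dx":0,"dy":0,"dz":0.08,"turn":0,"claw":1},{"dx":0,"dy":0,"dz":0,"turn":0,"claw":1}])

```text
time_s: 6.02
eef_pos: [0.4749, 0.3043, 0.1019]
orientation: [[-0.991, -0.133, -0.001], [-0.133, 0.991, -0.001], [0.001, -0.001, -1.0]]
contact_force: [-1.8, -1.9, 3.2]
opening: 0.0004
gripper_force: 1.3
```

arm_command(targets=[{"dx":0,"dy":0,"dz":0.1,"turn":0,"claw":1},{"dx":0,"dy":0,"dz":0,"turn":0,"claw":1}])

```text
time_s: 6.28
eef_pos: [0.4752, 0.3044, 0.1014]
orientation: [[-0.991, -0.133, -0.001], [-0.133, 0.991, -0.001], [0.001, -0.001, -1.0]]
contact_force: [-4.6, -3.3, 11.8]
opening: -0.0001
gripper_force: 5.6
```

arm_command(targets=[{"dx":0,"dy":0,"dz":-1,"turn":0,"claw":1},{"dx":0,"dy":0,"dz":-1,"turn":0,"claw":1},{"dx":0,"dy":0,"dz":-1,"turn":0.058,"claw":1},{"dx":0,"dy":0,"dz":-1,"turn":0.058,"claw":1},{"dx":0,"dy":0,"dz":-1,"turn":0.058,"claw":1},{"dx":0,"dy":0,"dz":-1,"turn":0.058,"claw":1},{"dx":0,"dy":0,"dz":-1,"turn":0.058,"claw":1},{"dx":0,"dy":0,"dz":-0.5,"turn":0.058,"claw":1}])

```text
time_s: 7.28
eef_pos: [0.4764, 0.3054, 0.2523]
orientation: [[-0.569, 0.822, 0.004], [0.822, 0.569, 0.002], [-0.001, 0.005, -1.0]]
contact_force: [0.2, -0.3, 0.5]
opening: -0.0
gripper_force: 0.0
```

Run:
```python
from h import *
o=get_obs();print(o["time_s"],np.round(o["eef_pos"],4),np.round(o["orientation"],3).tolist())
t=img("top");s=img("side")
a=cv2.resize(t[210:295,125:215],(400,378),interpolation=cv2.INTER_CUBIC);b=cv2.resize(s[145:215,220:320],(400,378),interpolation=cv2.INTER_CUBIC)
cv2.imwrite("pics/z1.png",np.hstack([a,b]))
```

```text
7.275 [0.4764 0.3054 0.2523] [[-0.569, 0.822, 0.004], [0.822, 0.569, 0.002], [-0.001, 0.005, -1.0]]
```

View pics/z1.png

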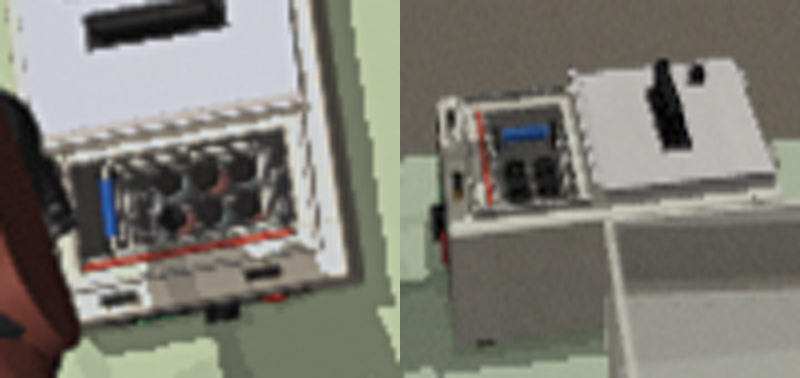

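The blue handle lies folded to the left, level in its catch, in both views. I now go to the cover.

arm_command(targets=[{"dx":0,"dy":0,"dz":0,"turn":0.0582,"claw":-1},{"dx":0,"dy":0,"dz":0,"turn":0.0582,"claw":-1},{"dx":0,"dy":0,"dz":0,"turn":0.0582,"claw":-1},{"dx":0,"dy":0,"dz":0,"turn":0.0582,"claw":-1},{"dx":0,"dy":0,"dz":0,"turn":0.0582,"claw":-1},{"dx":0,"dy":0,"dz":0,"turn":0.0582,"claw":-1},{"dx":0,"dy":0,"dz":0,"turn":0.0582,"claw":-1},{"dx":0,"dy":0,"dz":0,"turn":0.0582,"claw":-1},{"dx":0,"dy":0,"dz":0,"turn":0.0582,"claw":-1},{"dx":0,"dy":0,"dz":0,"turn":0.0582,"claw":-1},{"dx":0,"dy":0,"dz":0,"turn":0.0582,"claw":-1}])

```text
time_s: 8.75
eef_pos: [0.4751, 0.3048, 0.2493]
orientation: [[0.986, 0.167, -0.0], [0.167, -0.986, 0.0], [-0.0, -0.0, -1.0]]
contact_force: [-0.5, -0.1, -0.5]
opening: 0.0857
gripper_force: 0.0
```

arm_command(targets=[{"dx":-0.4,"dy":0.97,"dz":0,"turn":0,"claw":-1},{"dx":-0.4,"dy":0.97,"dz":0,"turn":0,"claw":-1},{"dx":-0.4,"dy":0.97,"dz":0,"turn":0,"claw":-1},{"dx":-0.4,"dy":0.97,"dz":0,"turn":0,"claw":-1},{"dx":-0.4,"dy":0.97,"dz":0,"turn":0,"claw":-1},{"dx":-0.4,"dy":0.97,"dz":0,"turn":0,"claw":-1},{"dx":-0.4,"dy":0.97,"dz":0,"turn":0,"claw":-1},{"dx":-0.4,"dy":0.97,"dz":0,"turn":0,"claw":-1},{"dx":-0.4,"dy":0.97,"dz":0,"turn":0,"claw":-1},{"dx":-0.4,"dy":0.97,"dz":0,"turn":0,"claw":-1},{"dx":-0.4,"dy":0.97,"dz":0,"turn":0,"claw":-1},{"dx":-0.4,"dy":0.97,"dz":0,"turn":0,"claw":-1}])

```text
time_s: 10.25
eef_pos: [0.4196, 0.0578, 0.2498]
orientation: [[0.985, 0.17, 0.0], [0.17, -0.985, -0.0], [0.0, 0.0, -1.0]]
contact_force: [0.4, 0.2, 0.6]
opening: 0.0856
gripper_force: 0.0
```

arm_command(targets=[{"dx":-0.4,"dy":0.97,"dz":0,"turn":0,"claw":-1},{"dx":-0.4,"dy":0.97,"dz":0,"turn":0,"claw":-1},{"dx":-0.4,"dy":0.97,"dz":0,"turn":0,"claw":-1},{"dx":-0.4,"dy":0.97,"dz":0,"turn":0,"claw":-1},{"dx":-0.4,"dy":0.97,"dz":0,"turn":0,"claw":-1},{"dx":-0.4,"dy":0.97,"dz":0,"turn":0,"claw":-1},{"dx":-0.4,"dy":0.97,"dz":0,"turn":0,"claw":-1},{"dx":-0.4,"dy":0.97,"dz":0,"turn":0,"claw":-1},{"dx":-0.4,"dy":0.97,"dz":0,"turn":0,"claw":-1},{"dx":-0.4,"dy":0.97,"dz":0,"turn":0,"claw":-1},{"dx":-0.4,"dy":0.97,"dz":0,"turn":0,"claw":-1},{"dx":-0.4,"dy":0.97,"dz":0,"turn":0,"claw":-1}])

```text
time_s: 11.75
eef_pos: [0.3642, -0.1876, 0.2498]
orientation: [[0.985, 0.17, 0.0], [0.17, -0.985, -0.0], [0.0, 0.0, -1.0]]
contact_force: [0.4, 0.1, 0.2]
opening: 0.0855
gripper_force: 0.0
```

Run:
```python
from h import *
o=get_obs();print(o["time_s"],np.round(o["eef_pos"],4),np.round(o["orientation"],3).tolist())
p=camera_params("wrist");np.save("w2.npy",p,allow_pickle=True)
cv2.imwrite("pics/w2.png",img("wrist"))
```

```text
11.75 [ 0.3642 -0.1876  0.2498] [[0.985, 0.17, 0.0], [0.17, -0.985, -0.0], [0.0, 0.0, -1.0]]
```

View pics/w2.png

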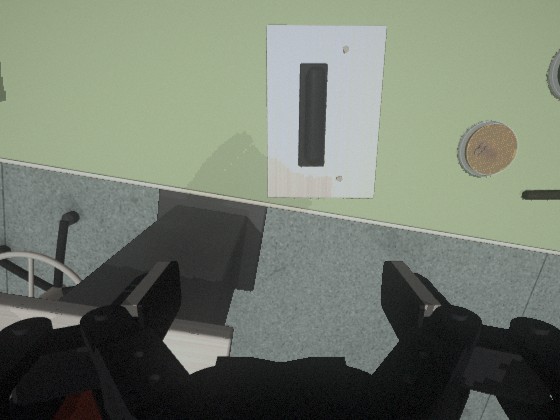

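The wrist view shows the plate corners at (267,25), (386,26), (376,198) and (268,198), and the grip at about (313,115), nearer the left (front) edge.

Run:
```python
from h import *
p=np.load("w2.npy",allow_pickle=True).item()
I=cv2.imread("pics/w2.png");H,S,V=np.moveaxis(cv2.cvtColor(I,cv2.COLOR_BGR2HSV).astype(int),2,0)
m=(~((H>30)&(H<75)&(S>40))).astype(np.uint8);m[205:]=0;m[:,:200]=0;m[:,450:]=0
n,l,st,_=cv2.connectedComponentsWithStats(m);k=1+st[1:,4].argmax();c=np.argwhere(l==k)[:,::-1]
q=cv2.minAreaRect(ray("w",c,.005,p)[:,:2].astype(np.float32));print("plate",q,st[k])
w=ray("w",[[267,25],[386,26],[376,198],[268,198]],.005,p)[:,:2];print(w.round(4).tolist(),w.mean(0))
m=(V<70);m[:55]=0;m[180:]=0;m[:,:290]=0;m[:,340:]=0
g=np.argwhere(m)[:,::-1]
print("grip",cv2.minAreaRect(ray("w",g,.041,p)[:,:2].astype(np.float32)))
```

```text
plate ((0.44069918990135193, -0.2206723690032959), (0.1785736232995987, 0.12139394134283066), 9.234984397888184) [  266    24   121   176 19848]
[[0.5171, -0.1478], [0.5365, -0.2642], [0.3646, -0.2972], [0.3437, -0.1772]] [ 0.4404552  -0.22161507]
grip ((0.4382125735282898, -0.20539966225624084), (0.09286537021398544, 0.024470368400216103), 9.532910346984863)
```

arm_command(targets=[{"dx":0.87,"dy":0.42,"dz":0,"turn":0.002,"claw":-1},{"dx":0.87,"dy":0.42,"dz":0,"turn":0,"claw":-1},{"dx":0.87,"dy":0.41,"dz":0,"turn":0,"claw":-1},{"dx":0.87,"dy":0.41,"dz":0,"turn":0,"claw":-1},{"dx":0,"dy":0,"dz":1,"turn":0,"claw":-1},{"dx":0,"dy":0,"dz":1,"turn":0,"claw":-1},{"dx":0,"dy":0,"dz":1,"turn":0,"claw":-1},{"dx":0,"dy":0,"dz":1,"turn":0,"claw":-1},{"dx":0,"dy":0,"dz":1,"turn":0,"claw":-1},{"dx":0,"dy":0,"dz":1,"turn":0,"claw":-1},{"dx":0,"dy":0,"dz":1,"turn":0,"claw":-1},{"dx":0,"dy":0,"dz":1,"turn":0,"claw":-1}])

```text
time_s: 13.3
eef_pos: [0.4388, -0.2079, 0.0893]
orientation: [[0.987, 0.164, 0.0], [0.164, -0.987, -0.0], [0.0, 0.0, -1.0]]
contact_force: [-0.5, 0.6, 0.1]
opening: 0.0854
gripper_force: 0.0
```

arm_command(targets=[{"dx":0,"dy":0,"dz":1,"turn":0,"claw":-1},{"dx":0,"dy":0,"dz":1,"turn":0,"claw":-1},{"dx":0,"dy":0,"dz":0.8,"turn":0,"claw":-1},{"dx":0,"dy":0,"dz":0,"turn":0,"claw":-1}])

```text
time_s: 13.8
eef_pos: [0.4379, -0.2072, 0.0325]
orientation: [[0.987, 0.163, -0.003], [0.163, -0.987, 0.002], [-0.002, -0.002, -1.0]]
contact_force: [-0.4, -1.4, -0.7]
opening: 0.0853
gripper_force: 0.0
```

arm_command(targets=[{"dx":0,"dy":0,"dz":0,"turn":0,"claw":1},{"dx":0,"dy":0,"dz":0,"turn":0,"claw":1},{"dx":0,"dy":0,"dz":0,"turn":0,"claw":1},{"dx":0,"dy":0,"dz":0,"turn":0,"claw":1},{"dx":0,"dy":0,"dz":0,"turn":0,"claw":1},{"dx":0,"dy":0,"dz":0,"turn":0,"claw":1},{"dx":0,"dy":0,"dz":0,"turn":0,"claw":1},{"dx":0,"dy":0,"dz":0,"turn":0,"claw":1}], force=60)

```text
time_s: 14.8
eef_pos: [0.4398, -0.2083, 0.0343]
orientation: [[0.987, 0.164, 0.001], [0.164, -0.987, -0.001], [0.001, 0.001, -1.0]]
contact_force: [-1.0, -1.1, 5.8]
opening: 0.0148
gripper_force: 61.6
```

arm_command(targets=[{"dx":0,"dy":0,"dz":-0.5,"turn":0,"claw":1},{"dx":0,"dy":0,"dz":-1,"turn":0,"claw":1},{"dx":0,"dy":0,"dz":-1,"turn":0,"claw":1},{"dx":-0.2,"dy":0,"dz":-1,"turn":0,"claw":1},{"dx":-0.2,"dy":0,"dz":-1,"turn":0,"claw":1},{"dx":-0.2,"dy":0,"dz":-1,"turn":0,"claw":1},{"dx":-0.2,"dy":0,"dz":-1,"turn":0,"claw":1},{"dx":-0.2,"dy":0,"dz":-1,"turn":0,"claw":1},{"dx":-0.2,"dy":0,"dz":-1,"turn":0,"claw":1},{"dx":-0.2,"dy":0,"dz":-1,"turn":0,"claw":1},{"dx":-0.2,"dy":0,"dz":-1,"turn":0,"claw":1},{"dx":-0.2,"dy":0,"dz":-0.7,"turn":0,"claw":1}])

```text
time_s: 16.3
eef_pos: [0.4029, -0.2132, 0.2577]
orientation: [[0.987, 0.164, -0.001], [0.164, -0.987, 0.001], [-0.001, -0.001, -1.0]]
contact_force: [0.6, -0.2, -3.8]
opening: 0.0148
gripper_force: 60.2
```

arm_command(targets=[{"dx":0,"dy":0,"dz":0,"turn":-0.0545,"claw":1},{"dx":0,"dy":0,"dz":0,"turn":-0.0545,"claw":1},{"dx":0,"dy":0,"dz":0,"turn":-0.0545,"claw":1},{"dx":0,"dy":0,"dz":0,"turn":-0.0545,"claw":1},{"dx":0,"dy":0,"dz":0,"turn":-0.0545,"claw":1},{"dx":0,"dy":0,"dz":0,"turn":-0.0545,"claw":1},{"dx":0,"dy":0,"dz":0,"turn":-0.0545,"claw":1},{"dx":0,"dy":0,"dz":0,"turn":-0.0545,"claw":1},{"dx":0,"dy":0,"dz":0,"turn":-0.0545,"claw":1}])

```text
time_s: 17.42
eef_pos: [0.4028, -0.2131, 0.2567]
orientation: [[-0.14, 0.99, -0.002], [0.99, 0.14, 0.002], [0.002, -0.002, -1.0]]
contact_force: [-0.6, 0.1, -3.8]
opening: 0.0145
gripper_force: 60.3
```

arm_command(targets=[{"dx":0.985,"dy":0.25,"dz":0,"turn":0,"claw":1},{"dx":0.985,"dy":0.25,"dz":0,"turn":0,"claw":1},{"dx":0.985,"dy":0.25,"dz":0,"turn":0,"claw":1},{"dx":0.985,"dy":0.25,"dz":0,"turn":0,"claw":1},{"dx":0.985,"dy":0.25,"dz":0,"turn":0,"claw":1},{"dx":0.985,"dy":0.25,"dz":0,"turn":0,"claw":1},{"dx":0.985,"dy":0.25,"dz":0,"turn":0,"claw":1},{"dx":0.985,"dy":0.25,"dz":0,"turn":0,"claw":1},{"dx":0.985,"dy":0.25,"dz":0,"turn":0,"claw":1},{"dx":0.985,"dy":0.25,"dz":0,"turn":0,"claw":1},{"dx":0.985,"dy":0.25,"dz":0,"turn":0,"claw":1},{"dx":0.985,"dy":0.25,"dz":0,"turn":0,"claw":1}])

```text
time_s: 18.92
eef_pos: [0.4305, 0.0293, 0.2568]
orientation: [[-0.134, 0.991, -0.002], [0.991, 0.134, 0.0], [0.001, -0.002, -1.0]]
contact_force: [0.7, -0.1, -3.0]
opening: 0.0149
gripper_force: 60.3
```

arm_command(targets=[{"dx":0.985,"dy":0.25,"dz":0,"turn":0,"claw":1},{"dx":0.985,"dy":0.25,"dz":0,"turn":0,"claw":1},{"dx":0.985,"dy":0.25,"dz":0,"turn":0,"claw":1},{"dx":0.985,"dy":0.25,"dz":0,"turn":0,"claw":1},{"dx":0.985,"dy":0.25,"dz":0,"turn":0,"claw":1},{"dx":0.985,"dy":0.25,"dz":0,"turn":0,"claw":1},{"dx":0.985,"dy":0.25,"dz":0,"turn":0,"claw":1},{"dx":0.985,"dy":0.25,"dz":0.6,"turn":0,"claw":1},{"dx":0.985,"dy":0.25,"dz":0.9,"turn":0,"claw":1},{"dx":0.985,"dy":0.25,"dz":1,"turn":0,"claw":1},{"dx":0.985,"dy":0.25,"dz":1,"turn":0,"claw":1},{"dx":0,"dy":0,"dz":0.8,"turn":0,"claw":1}])

```text
time_s: 20.42
eef_pos: [0.4558, 0.2512, 0.17]
orientation: [[-0.136, 0.991, -0.002], [0.991, 0.136, -0.001], [-0.0, -0.003, -1.0]]
contact_force: [-0.2, -0.1, -3.3]
opening: 0.0149
gripper_force: 60.3
```

Run:
```python
from h import *
o=get_obs();print(o["time_s"],np.round(o["eef_pos"],4),np.round(o["orientation"],3).tolist())
p=camera_params("wrist");np.save("w3.npy",p,allow_pickle=True)
cv2.imwrite("pics/w3.png",img("wrist"))
```

```text
20.425 [0.4558 0.2512 0.17  ] [[-0.136, 0.991, -0.002], [0.991, 0.136, -0.001], [-0.0, -0.003, -1.0]]
```

View pics/w3.png

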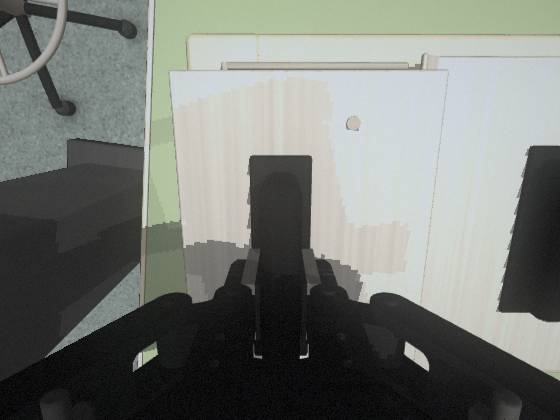

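The held plate's left edge runs from (169,70) to (448,71). The left side rim shows at row 66 over columns 222–408, and the rear cover's corner is near (440,56).

Run:
```python
from h import *
p=np.load("w3.npy",allow_pickle=True).item()
a=np.radians(7.68);ex=np.array([np.cos(a),np.sin(a)]);ey=np.array([-ex[1],ex[0]]);O=np.array([.5515,.2647])
def inc(uv,z):
    q=ray("w",uv,z,p)[:,:2]-O;return (np.c_[q@ex,q@ey]*1000).round(1).tolist()
z=.17-.0343+.005
print("plate L edge front,rear",inc([[169,70],[448,71]],z))
print("rear edge low pt",inc([[420,290]],z)," front low",inc([[187,290]],z))
print("rim L inner/outer",inc([[222,69],[408,69],[222,62],[408,62]],.096))
print("rear cover L edge",inc([[450,56],[550,56]],.103))
print("incub L side",inc([[190,35],[550,36]],.09))
q=np.array([.4558,.2512])-O;print("tcp",q@ex,q@ey)
w=np.load("w1.npy",allow_pickle=True).item();p=w
print("w1 rims L/R",inc([[443,130],[213,130]],.096),"clips",inc([[263,114],[394,114]],.1),"lap",inc([[325,252]],.105),"box",inc([[193,102],[461,102]],.09))
```

```text
plate L edge front,rear [[-143.7, 85.5], [-25.0, 85.6]]
rear edge low pt [[-25.3, -17.5]]  front low [[-143.1, -18.1]]
rim L inner/outer [[-128.5, 92.0], [-26.4, 92.4], [-128.3, 95.6], [-26.8, 96.0]]
rear cover L edge [[-7.5, 97.9], [44.8, 98.1]]
incub L side [[-146.4, 110.2], [52.2, 110.4]]
tcp -0.09664570581871333 -0.0005895310023399435
w1 rims L/R [[-127.2, 93.5], [-127.2, -92.2]] clips [[-139.6, -51.5], [-139.6, 51.6]] lap [[-25.3, 0.6]] box [[-149.0, -108.4], [-149.1, 108.1]]
```

arm_command(targets=[{"dx":0.12,"dy":-0.2,"dz":0.6,"turn":0,"claw":1},{"dx":0,"dy":0,"dz":0.6,"turn":0,"claw":1},{"dx":0,"dy":0,"dz":0.4,"turn":0,"claw":1},{"dx":0,"dy":0,"dz":0.1,"turn":0,"claw":1},{"dx":0,"dy":0,"dz":0,"turn":0,"claw":1}])

```text
time_s: 21.1
eef_pos: [0.4529, 0.2525, 0.1379]
orientation: [[-0.134, 0.991, 0.0], [0.991, 0.134, 0.0], [0.0, 0.0, -1.0]]
contact_force: [0.7, 0.9, -2.7]
opening: 0.0151
gripper_force: 60.4
```

arm_command(targets=[{"dx":0,"dy":0,"dz":0.12,"turn":0,"claw":1},{"dx":0,"dy":0,"dz":0,"turn":0,"claw":1},{"dx":0,"dy":0,"dz":0,"turn":0,"claw":1}])

```text
time_s: 21.48
eef_pos: [0.4527, 0.2526, 0.1354]
orientation: [[-0.134, 0.991, 0.0], [0.991, 0.134, 0.0], [0.0, 0.0, -1.0]]
contact_force: [1.1, -0.2, -2.3]
opening: 0.0146
gripper_force: 60.4
```

arm_command(targets=[{"dx":0,"dy":0,"dz":0,"turn":0,"claw":0.4},{"dx":0,"dy":0,"dz":0,"turn":0,"claw":0.4},{"dx":0,"dy":0,"dz":0,"turn":0,"claw":0.4},{"dx":0,"dy":0,"dz":0,"turn":0,"claw":0.4}])

```text
time_s: 21.98
eef_pos: [0.4528, 0.2526, 0.1356]
orientation: [[-0.134, 0.991, 0.0], [0.991, 0.134, 0.0], [0.0, 0.0, -1.0]]
contact_force: [0.6, -0.3, 0.9]
opening: 0.0259
gripper_force: 0.0
```

Run:
```python
from h import *
p=camera_params("wrist");np.save("w4.npy",p,allow_pickle=True)
w=img("wrist");s=img("side");cv2.imwrite("pics/w4.png",w)
cv2.imwrite("pics/z4.png",np.hstack([cv2.resize(w[20:300,120:],(500,320)),cv2.resize(s[140:220,220:295],(300,320),interpolation=cv2.INTER_CUBIC)]))
```

```text
(no output)
```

View pics/z4.png

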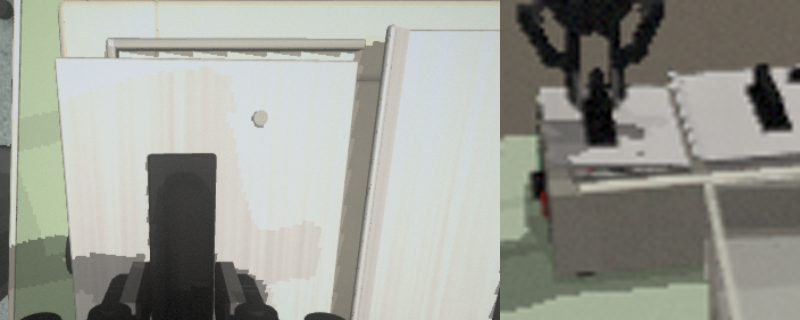

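The cover lies tilted, rear edge down on the ledge just ahead of the lap and front on the clips, with its left side inside the rim. I check the corner positions.

Run:
```python
from h import *
p=np.load("w4.npy",allow_pickle=True).item()
a=np.radians(7.68);ex=np.array([np.cos(a),np.sin(a)]);ey=np.array([-ex[1],ex[0]]);O=np.array([.5515,.2647])
def inc(uv,z):
    q=ray("w",uv,z,p)[:,:2]-O;return (np.c_[q@ex,q@ey]*1000).round(1).tolist()
f=lambda u,v:[120+u*.88,20+v*.875]
print("front L",inc([f(55,59)],.105),"rear L",inc([f(357,60)],.095),"rear low",inc([f(328,300)],.095),"rim",inc([f(110,49),f(360,49)],.096),"lap",inc([f(388,40),f(356,300)],.105))
```

```text
front L [[-146.9, 87.0]] rear L [[-28.5, 88.2]] rear low [[-29.4, -17.5]] rim [[-127.6, 91.8], [-28.2, 92.1]] lap [[-22.0, 93.8], [-21.1, -12.4]]
```

arm_command(targets=[{"dx":0,"dy":0.2,"dz":0.2,"turn":0,"claw":0.4},{"dx":0,"dy":0.2,"dz":0,"turn":0,"claw":0.4},{"dx":0,"dy":0.2,"dz":0,"turn":0,"claw":0.4},{"dx":0,"dy":0.2,"dz":0,"turn":0,"claw":0.4},{"dx":0,"dy":0.2,"dz":0,"turn":0,"claw":0.4}])

```text
time_s: 22.7
eef_pos: [0.4725, 0.2552, 0.1312]
orientation: [[-0.134, 0.991, -0.0], [0.991, 0.134, -0.0], [-0.0, -0.001, -1.0]]
contact_force: [-1.1, -0.0, -1.0]
opening: 0.0255
gripper_force: 0.4
```

arm_command(targets=[{"dx":0,"dy":0.2,"dz":0.05,"turn":0,"claw":0.4},{"dx":0,"dy":0.2,"dz":0.05,"turn":0,"claw":0.4},{"dx":0,"dy":0.15,"dz":0.05,"turn":0,"claw":0.4},{"dx":0,"dy":0,"dz":0,"turn":0,"claw":0.4}])

```text
time_s: 23.2
eef_pos: [0.4838, 0.2567, 0.1283]
orientation: [[-0.134, 0.991, 0.001], [0.991, 0.134, 0.0], [0.0, 0.001, -1.0]]
contact_force: [-1.5, 0.4, -0.4]
opening: 0.0255
gripper_force: 0.5
```

Run:
```python
from h import *
p=camera_params("wrist");np.save("w5.npy",p,allow_pickle=True)
w=img("wrist");s=img("side");cv2.imwrite("pics/w5.png",w)
cv2.imwrite("pics/z5.png",np.hstack([cv2.resize(w[20:300,120:],(500,320)),cv2.resize(s[140:220,220:295],(300,320),interpolation=cv2.INTER_CUBIC)]))
```

```text
(no output)
```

View pics/z5.png

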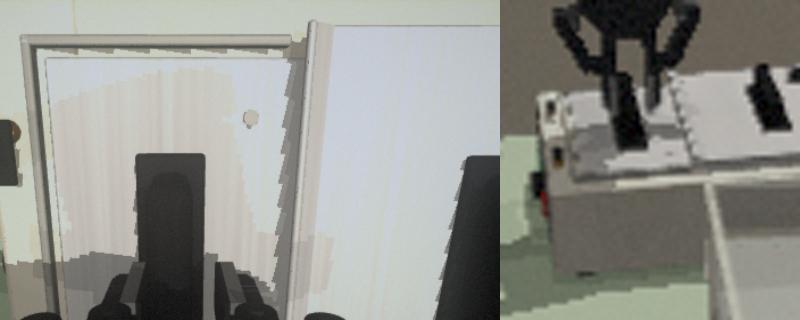

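The cover's front is now behind the front rim and its rear is under the lap. I centre on the grip, close and press.

arm_command(targets=[{"dx":0,"dy":-0.24,"dz":0.15,"turn":0,"claw":0.4},{"dx":0,"dy":0,"dz":0,"turn":0,"claw":0.4},{"dx":0,"dy":0,"dz":0,"turn":0,"claw":1},{"dx":0,"dy":0,"dz":0,"turn":0,"claw":1},{"dx":0,"dy":0,"dz":0,"turn":0,"claw":1},{"dx":0,"dy":0,"dz":0,"turn":0,"claw":1},{"dx":0,"dy":0,"dz":0,"turn":0,"claw":1}], force=60)

```text
time_s: 24.18
eef_pos: [0.4785, 0.256, 0.1252]
orientation: [[-0.134, 0.991, -0.0], [0.991, 0.134, -0.0], [-0.0, -0.0, -1.0]]
contact_force: [0.2, 0.4, -1.4]
opening: 0.0149
gripper_force: 61.5
```

arm_command(targets=[{"dx":0,"dy":0,"dz":0.08,"turn":0,"claw":1},{"dx":0,"dy":0,"dz":0.06,"turn":0,"claw":1},{"dx":0,"dy":0,"dz":0,"turn":0,"claw":1}])

```text
time_s: 24.55
eef_pos: [0.4784, 0.256, 0.1246]
orientation: [[-0.134, 0.991, -0.001], [0.991, 0.134, -0.001], [-0.001, -0.001, -1.0]]
contact_force: [-6.2, -3.1, 11.4]
opening: 0.0149
gripper_force: 63.2
```

arm_command(targets=[{"dx":0,"dy":0,"dz":0.03,"turn":0,"claw":1},{"dx":0,"dy":0,"dz":0,"turn":0,"claw":1},{"dx":0,"dy":0,"dz":0,"turn":0,"claw":1}])

```text
time_s: 24.92
eef_pos: [0.4785, 0.256, 0.1246]
orientation: [[-0.134, 0.991, -0.001], [0.991, 0.134, -0.001], [-0.001, -0.001, -1.0]]
contact_force: [-7.4, -4.2, 13.2]
opening: 0.0151
gripper_force: 63.6
```

Run:
```python
from h import *
o=get_obs();print(o["time_s"],o["eef_pos"],o["contact_force"])
p=camera_params("wrist");np.save("w6.npy",p,allow_pickle=True)
w=img("wrist");cv2.imwrite("pics/w6.png",w)
cv2.imwrite("pics/z6.png",cv2.resize(w[10:300,100:480],(786,600),interpolation=cv2.INTER_CUBIC))
```

```text
24.925 [0.47845208 0.25602873 0.12457509] [-7.40439674 -4.17594908 13.24573062]
```

View pics/z6.png

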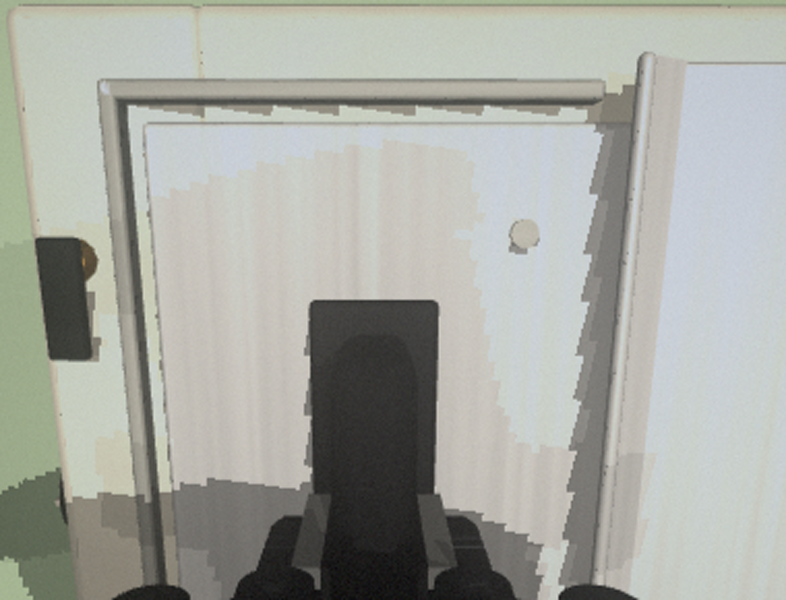

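Run:
```python
from h import *
p=np.load("w6.npy",allow_pickle=True).item()
a=np.radians(7.68);ex=np.array([np.cos(a),np.sin(a)]);ey=np.array([-ex[1],ex[0]]);O=np.array([.5515,.2647])
f=lambda u,v:[100+u/2.068,10+v/2.069]
q=ray("w",[f(146,123),f(172,500),f(600,123)],.095,p)[:,:2]-O;print((np.c_[q@ex,q@ey]*1000).round(1).tolist())
print(finish_job())
```

```text
[[-119.8, 87.6], [-120.5, 4.4], [-26.3, 87.8]]
the job is handed in; nothing more can be done
None
```

I handed the job in at about 25 s with the handle folded into its catch and the front cover's rear edge tucked under the lap. The cover lies flat behind the front rim, still gripped and pressed down with about 13 N; the hand-in returned no verdict. I saw no sign of the rear cover lifting, and I kept clear of the things around it, though I measured neither.

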